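# Lock down the heel press

## Robot

A 6-joint arm with a two-finger parallel gripper is mounted at the origin on the work surface. World frame = base frame: x ahead of the robot, y to its left, z up, the work surface at z = 0. Lengths are in m, angles in rad, forces in N, time in s.
With the tool pointing down it reaches from about 0.3 to 0.875 m from the base axis. Payload 6.4 kg.
Tool frame: the origin (TCP) lies on the mounting face of the last link; the fingertips stand 173 mm ahead of it and the grasp point (between the pads) lies 155 mm ahead of it (ctrl.tip_reach is the distance from the TCP to the fingertips, in m); z points along the fingers, y is the line along which they close (so a half turn about z gives the same grasp; the last joint's range is limited). The gripper opens to 85 mm and grips with 20 to 120 N. Pads are 22 mm wide; open, the fingers measure 114 mm over their backs; the gripper's body (76 mm by 85 mm) begins 54 mm behind the grasp point. The pads swing forward as they close: fully open they stand 13 mm farther back than shut.
Start: joints at [0.959, 0.181, 1.607, -0, 1.354, -0.206], TCP at [0.227, 0.528, 0.405] pointing down, gripper open.
Joint ranges: [-2.99, 2.99], [-0.89, 2.07], [0.3, 2.58], [-1.14, 4.28], [0, 2.63], [-3.12, 3.12]. Speed limits (rad/s): [2.57, 2.57, 3.01, 3.14, 3.14, 3.14].

## Interface

Orientations are given as a unit quaternion [w, x, y, z].
In Python, from bench import ctrl gives the robot as it stands.
- The arm moves only by the shell command python3 -m pendant 'ROWS'. ROWS is JSON, a list that holds one entry, the list of rows, each a list of 7 numbers: the opening, from 0 (shut) to 1 (fully open), then the shift along the tool's x, y, z in mm, then the turn, a rotation vector about the tool's x, y, z in rad. A call has 1 to 5 rows; each row is the pose to reach, as a shift and turn from the pose commanded when the call began, along the tool's axes at that moment; what a row does not reach only later rows make up. A row lasts 1/12 s, in which the tool goes at most 41.7 mm and 7.16 degrees, less where a joint would pass 70% of its speed; a pose out of reach is approached as far as the arm can. A call with a gripper value outside its range is refused whole. The fingers move at their own pace and stop on an object; the grip force is fixed at half the most. Time passes only in rows, so rows that repeat a pose let the fingers close. It gives the time, the measured TCP pose, the force, the opening and the grip force at its end, in the units of the state.
- ctrl.get_obs(): the state, without advancing time (a new reading comes with each control period).
- ctrl.camera(name): name is "scene" or "top" or "wrist"; returns the picture (480x640x3 uint8, red, green, blue); there is no depth.
- ctrl.camera_params(name): a dict with "mtx" (3x3 intrinsics, pixels), "world_from_camera" (4x4, takes a point from camera to world coordinates); the wrist camera has in their place "tool_from_camera" (4x4, takes a point from camera to tool coordinates, whose origin is the TCP and whose axes are the flange's). Camera axes: x right, y down, z forward; pixel columns grow to the right and rows downward; lengths in m; the calibration is good to about 2 mm. A picture is of the moment at which its call begins: read the wrist's pose just before it. camera_params takes no time and is no camera call.
- ctrl.hand_in(): hands the job in; it is judged then, once.
Trained networks look in the newest picture that a camera, given by its name, has taken for a name from the list of things; names that differ only in an ending like _2 or _b are one class to them, and where a whole thing is asked for, a point or a joint stands for the part that bears it (a point fixed in the world has none). Each returns a list of dicts, best first, with "confidence" (0 to 1); they miss things now and then, are a little off and sometimes report something else, mostly with a low value. They report only what shows in the picture. A call takes as long as a camera call. They do not tell look-alikes from the thing itself.
- ctrl.boxes_of(camera, name): "point" ([column, row] as shares, 0 to 1, of the picture: columns of its width, rows of its height, amid what is visible of it).
The state is a dict: "time_s": time; "q": joint angles; "dq": joint speeds; "joint_efforts": joint torques, N m; "eef_pos": TCP position; "eef_rot": TCP orientation; "wrist_force": force on the tool from outside, world axes, zero at the start; "torque": the same for the moment, N m; "opening": opening from 0.0 (shut) to 1.0 (fully open); "grasp_force": force on a finger pad.
Only numpy, scipy, OpenCV 4.12 (cv2) and the standard library are available. Lean on these libraries where they do the work, as an engineer would, in place of code of your own. Each camera call takes 0.05 s, during which the arm holds its last target. There are 200 camera calls.

## Task

One of the two bench presses has a shoe sole in it, freshly glued at the heel. Push that press's plunger down by the black knob and slide the knob's keeper bar fully home under the steel lip, so that the press stays clamped when you let go. Do not press down the empty press.

Things in the scene. Friction and masses are not known exactly. Their poses are not given: they have to be found in the camera images.
- loaded_knob (a point): Black knob, 24 mm across, 40 mm tall, on the press holding the cream sole (grey portal frame 200 mm wide). Point on its axis, 15 mm below its top, 25 mm above the steel keeper bar it stands on, 210 mm above the table while up. z up, +y the bar's way home to the lip, +x from the sole's heel to toe. Its x sides are free for fingers to 18 mm below this point. Pushing it down moves the plunger.
- loaded_plunger (a joint): How far the plunger under that knob is pushed down, m: 0 up, 0.028 bottom stop. A spring pushes it up with about 8 N at the top, 12 N at the bottom. The keeper bar passes under the lip only when this is above 0.020; let go with the bar under the lip, it rests at 0.020, else it springs back to 0.
- loaded_keeper (a joint): How far the keeper bar and knob have slid in +y, m: starts at 0 to 0.006; 0.030 is the stop, fully home. About 2 N of friction; it stays where left. The lip is a steel plate on a post at the frame's +y end, underside 165 mm, top 171 mm above the table; the bar's tip (68 mm from the knob's axis) reaches its edge at 0.012; with the bar home the edge is 50 mm from the knob's axis.
- empty_plunger (a joint): The same measure (m, 0 up) for the plunger of the empty press, the one with no sole. It is to be left up.
There are look-alikes about, which are no part of the job. Leave any purple look-alike of the part that bears empty_plunger alone.

How it is judged:
At the end, for the whole second after the job is handed in: The plunger of the press with the sole stays at least 17 mm down, trapped by its keeper bar, which has slid at least 22 mm of its 30 mm under the lip; the empty press's plunger is up (less than 8 mm down) (value of joint loaded_plunger above 0.017 m and value of joint loaded_keeper above 0.022 m and value of joint empty_plunger below 0.008 m); the robot touches nothing.
It fails at once if the empty press is pressed down (value of joint empty_plunger above 0.012 m).
It also fails if it takes over 32 s, if anything falls off the work surface, if the arm or the gripper's body presses on something with over 40 N, if the wrist force passes 120 N, or if a joint passes its speed limit or range.

## Working session

There is one attempt and no reset: what is moved stays moved. The work goes in short steps, Python scripts to look and compute and a shell command to move; the robot and the scene stay as the last step left them, time stands still between calls to the robot, and variables do not carry over. Pictures are saved under pics/ and viewed, at most 10 in all, crops included, and the job is handed in when it is done.

```bash
mkdir -p pics; cat > h.py <<'E'
from bench import ctrl
import numpy as np, cv2
def snap(n,f):
    im=ctrl.camera(n); cv2.imwrite(f,im[:,:,::-1]); return im
def ray(n,p):
    P=ctrl.camera_params(n); K=np.array(P["mtx"]); T=np.array(P["world_from_camera"])
    d=T[:3,:3]@np.linalg.inv(K)@[p[0]*640,p[1]*480,1]; return T[:3,3],d/np.linalg.norm(d)
def atz(n,p,z):
    o,d=ray(n,p); return o+d*(z-o[2])/d[2]
def tri(r):
    A=sum(np.eye(3)-np.outer(d,d) for o,d in r); b=sum((np.eye(3)-np.outer(d,d))@o for o,d in r)
    return np.linalg.solve(A,b)
E
python3 - <<'E'
from h import *
for n in("scene","top"):
    snap(n,f"pics/{n}1.png")
    for k in("loaded_knob","loaded_plunger","loaded_keeper","empty_plunger"):
        for b in ctrl.boxes_of(n,k):
            p=b["point"]; print(n,k,round(b["confidence"],2),[round(p[0]*640),round(p[1]*480)],atz(n,p,.21).round(3))
s=ctrl.get_obs();print(s["time_s"],s["eef_pos"],s["eef_rot"])
E
```

```text
scene loaded_knob 0.92 [448, 238] [0.547 0.178 0.21 ]
scene loaded_plunger 0.76 [450, 243] [0.559 0.176 0.21 ]
scene loaded_plunger 0.33 [448, 238] [0.549 0.178 0.21 ]
scene loaded_keeper 0.71 [451, 237] [0.548 0.183 0.21 ]
scene empty_plunger 0.8 [215, 312] [ 0.542 -0.237  0.21 ]
scene empty_plunger 0.8 [393, 161] [0.328 0.186 0.21 ]
top loaded_knob 0.96 [222, 182] [0.523 0.194 0.21 ]
top loaded_plunger 0.71 [224, 181] [0.523 0.191 0.21 ]
top loaded_keeper 0.7 [220, 183] [0.52  0.197 0.21 ]
top empty_plunger 0.91 [212, 303] [0.282 0.207 0.21 ]
top empty_plunger 0.61 [435, 195] [ 0.5   -0.229  0.21 ]
0.5 [0.22697325 0.52830839 0.40464658] [-1.85665113e-05  2.01525025e-01  9.79483365e-01 -4.02254799e-05]
```

View pics/scene1.png

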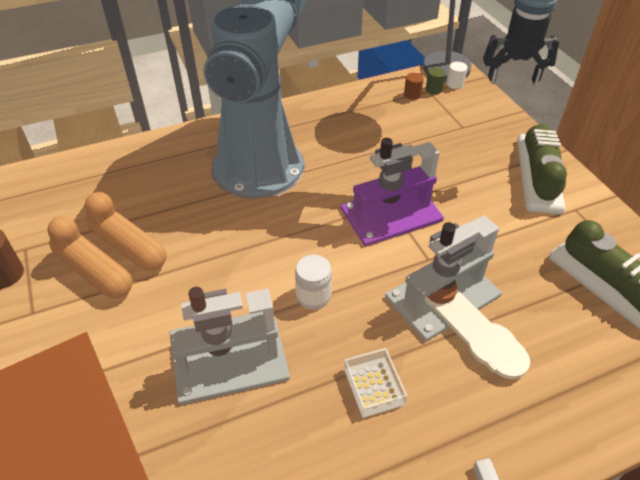

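View pics/top1.png

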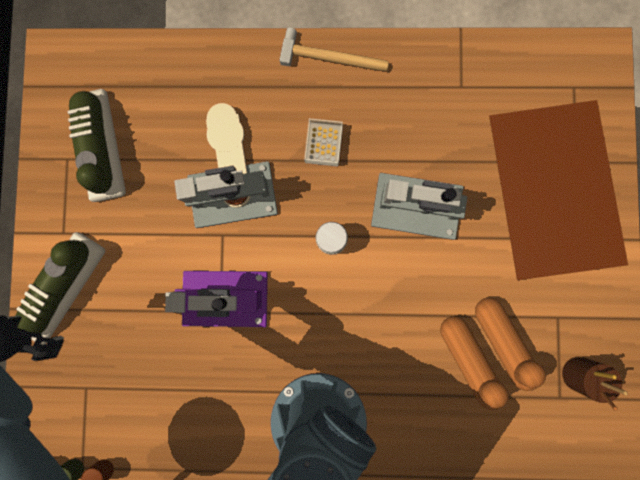

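The scene view shows the loaded press with the cream sole, its knob near (448,234), and the lip post to its right near (480,235). In the top view its knob is near (228,177) and its lip lies left (+y). The purple look-alike is at (218,303), and the empty press is at (450,195).

```bash
python3 - <<'E'
import cv2,numpy as np
a=cv2.imread("pics/top1.png")[150:240,165:290]; b=cv2.imread("pics/scene1.png")[210:300,385:510]
f=lambda i:cv2.resize(i,None,fx=6,fy=6,interpolation=cv2.INTER_CUBIC)[:540]
cv2.imwrite("pics/c1.png",cv2.resize(np.vstack([f(a)]),(750,540))); cv2.imwrite("pics/c2.png",f(b))
E
```

```text
(no output)
```

View pics/c1.png

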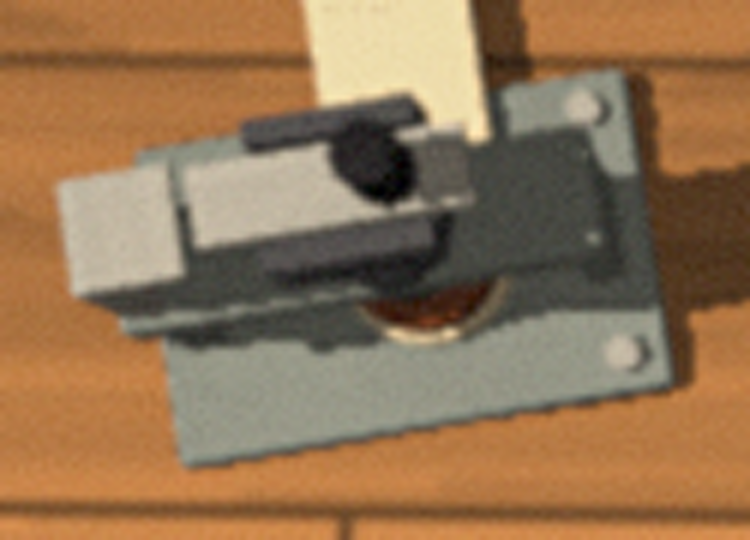

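View pics/c2.png

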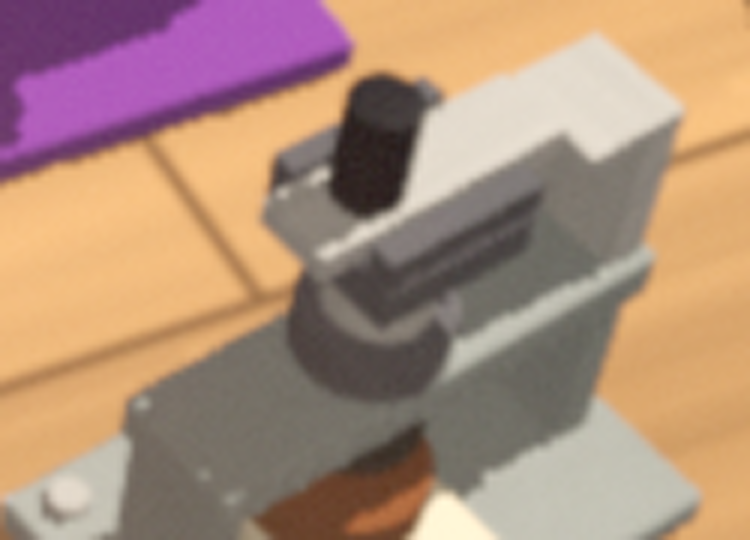

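The crops show the knob in the top view running from its top centre at about (225.3,175) to its foot at (230,181). In the scene view it runs from (449,226) to (447,243). The bar is yawed by about +0.16 rad.

```bash
cat >> h.py <<'E'
from scipy.spatial.transform import Rotation as R
def goal(p,yaw,pos=None,rot=None):
    s=ctrl.get_obs(); r0=R.from_quat(np.roll(s["eef_rot"],-1))
    c,n=np.cos(yaw),np.sin(yaw)
    # tool x=local +y, y=local +x, z down
    rg=R.from_matrix(np.array([[-n,c,0],[c,n,0],[0,0,-1]]))
    return (r0.inv().apply(np.array(p)-s["eef_pos"])*1000).round(1),(r0.inv()*rg).as_rotvec().round(3)
E
python3 - <<'E'
from h import *
a,b=[227.2/640,177.2/480],[448.3/640,232.2/480]
print(atz("top",a,.21),atz("scene",b,.21),tri([ray("top",a),ray("scene",b)]))
# yaw from bar edge
e=[atz("top",[(165+x/6)/640,(150+y/6)/480],z) for x,y,z in((200,248,.185),(470,205,.185),(185,465,.012),(670,385,.012))]
for i in(0,2):
    d=e[i]-e[i+1]; print(np.arctan2(-d[0],d[1]))
m=(atz("top",a,.21)+atz("scene",b,.21))/2; m[2]=.43
print(m,goal(m,.16))
E
```

```text
[0.53219475 0.18406595 0.21      ] [0.53619946 0.1858804  0.21      ] [0.53350486 0.18624468 0.20678596]
0.16781795575808722
0.17467387135396809
[0.53419711 0.18497318 0.43      ] (array([-417.8, -194.2,  -25.3]), array([-0.   ,  0.   ,  1.005]))
```

```bash
python3 -m pendant '[[[1,-35,-16,-25,0,0,0.08],[1,-70,-32,-25,0,0,0.17],[1,-105,-49,-25,0,0,0.25],[1,-140,-65,-25,0,0,0.34],[1,-174,-81,-25,0,0,0.42]]]'; python3 - <<'E'
from h import *
print(goal([.534,.185,.43],.17))
E
```

```text
time_s: 0.92
eef_pos: [0.3557, 0.3838, 0.4301]
eef_rot: [0.0, 0.403, 0.915, 0.0]
wrist_force: [0.4, 0.9, 0.8]
opening: 1.001
grasp_force: 0.0
(array([-2.67e+02, -2.60e+00,  1.00e-01]), array([ 0.001, -0.   ,  0.571]))
```

```bash
python3 -m pendant '[[[1,-38,0,0,0,0,0.1],[1,-76,-1,0,0,0,0.2],[1,-114,-1,0,0,0,0.3],[1,-152,-2,0,0,0,0.4],[1,-190,-2,0,0,0,0.5]]]'; python3 - <<'E'
from h import *
print(goal([.534,.185,.43],.17))
E
```

```text
time_s: 1.33
eef_pos: [0.4831, 0.2425, 0.4299]
eef_rot: [0.0, 0.617, 0.787, 0.0]
wrist_force: [1.0, 0.4, 0.3]
opening: 1.0
grasp_force: 0.0
(array([-68. ,  35.8,  -0. ]), array([ 0.  , -0.  ,  0.07]))
```

```bash
python3 -m pendant '[[[1,-34,18,0,0,0,0.07],[1,-68,35,0,0,0,0.07],[1,-68,35,0,0,0,0.07]]]'; python3 - <<'E'
from h import *
print(goal([.534,.185,.43],.17))
s=ctrl.get_obs();T=np.eye(4);T[:3,:3]=R.from_quat(np.roll(s["eef_rot"],-1)).as_matrix();T[:3,3]=s["eef_pos"]
snap("wrist","pics/w1.png")
P=ctrl.camera_params("wrist");W=T@np.array(P["tool_from_camera"]);K=np.array(P["mtx"]);print(W.round(3))
C=np.linalg.inv(W)
for q in([.534,.185,.21,1],[.534,.185,.225,1]):
    v=K@(C@q)[:3];print((v[:2]/v[2]).round())
for b in ctrl.boxes_of("wrist","loaded_knob"):
    print(b["confidence"],np.array(b["point"])*[640,480])
    d=W[:3,:3]@np.linalg.inv(K)@[b["point"][0]*640,b["point"][1]*480,1];o=W[:3,3]
    for z in(.205,.21,.215):print((o+d*(z-o[2])/d[2]).round(4))
E
```

```text
time_s: 1.58
eef_pos: [0.5362, 0.1818, 0.4297]
eef_rot: [0.002, 0.645, 0.764, -0.0]
wrist_force: [-0.3, -0.2, -0.8]
opening: 0.996
grasp_force: 0.0
(array([ 3.5, -1.6, -0.3]), array([ 0.002,  0.003, -0.001]))
[[ 0.986  0.159  0.051  0.524]
 [ 0.168 -0.942 -0.29   0.255]
 [ 0.002  0.294 -0.956  0.399]
 [ 0.     0.     0.     1.   ]]
[315. 261.]
[314. 270.]
0.62 [314.112 210.288]
[0.5288 0.2143 0.205 ]
[0.5287 0.2153 0.21  ]
[0.5286 0.2164 0.215 ]
```

View pics/w1.png

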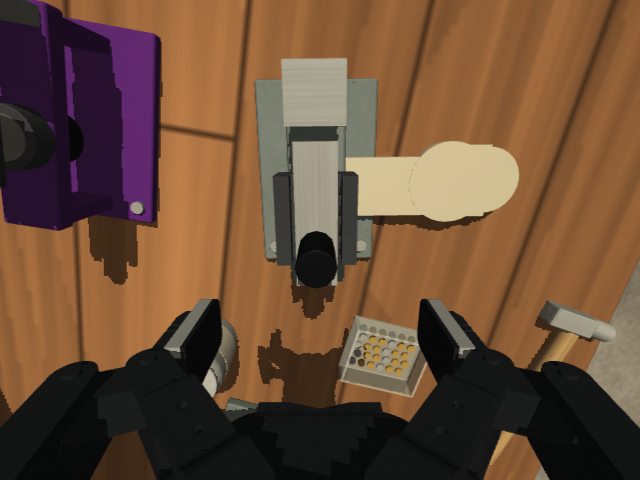

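The wrist view shows the knob top at (316,268) and the knob amid the open fingers. My estimate projects to (314,270), so I trust it over the network's (314,210). The bar runs straight up the picture, so the yaw is right.

```bash
python3 -m pendant '[[[1,2,-1,0,0,0,0],[1,2,-1,0,0,0,0]]]'; python3 - <<'E'
from h import *
print(goal([.535,.185,.371],.17))
E
```

```text
time_s: 1.85
eef_pos: [0.5304, 0.1898, 0.4297]
eef_rot: [-0.0, 0.642, 0.767, -0.0]
wrist_force: [-0.0, 0.2, 0.1]
opening: 0.999
grasp_force: 0.0
(array([-5.5,  3.7, 58.6]), array([-0.   , -0.001,  0.007]))
```

```bash
python3 -m pendant '[[[1,-5,4,20,0,0,0],[1,-5,4,40,0,0,0],[1,-5,4,58,0,0,0],[1,-5,4,58,0,0,0],[1,-5,4,58,0,0,0]]]'; python3 - <<'E'
from h import *
print(goal([.535,.185,.371],.17))
E
```

```text
time_s: 2.27
eef_pos: [0.5351, 0.1854, 0.3711]
eef_rot: [-0.001, 0.642, 0.767, -0.001]
wrist_force: [0.3, 0.4, 0.5]
opening: 1.003
grasp_force: 0.0
(array([-0.4, -0.2,  0.1]), array([-0.002, -0.   ,  0.007]))
```

```bash
python3 -m pendant '[[[0,0,0,0,0,0,0],[0,0,0,0,0,0,0],[0,0,0,0,0,0,0],[0,0,0,0,0,0,0],[0,0,0,0,0,0,0]]]'
```

```text
time_s: 2.68
eef_pos: [0.536, 0.1843, 0.3724]
eef_rot: [-0.0, 0.643, 0.766, -0.0]
wrist_force: [-22.6, -3.6, 9.7]
opening: 0.301
grasp_force: 12.4
```

```bash
python3 -m pendant '[[[0,0,0,0,0,0,0],[0,0,0,0,0,0,0],[0,0,0,0,0,0,0]]]'
```

```text
time_s: 2.93
eef_pos: [0.5351, 0.1841, 0.3723]
eef_rot: [-0.001, 0.643, 0.766, -0.002]
wrist_force: [-10.3, -1.9, 8.0]
opening: 0.257
grasp_force: 58.6
```

```bash
python3 -m pendant '[[[0,0,0,8,0,0,0],[0,0,0,16,0,0,0],[0,0,0,22,0,0,0],[0,0,0,26,0,0,0],[0,0,0,26,0,0,0]]]'
```

```text
time_s: 3.35
eef_pos: [0.5351, 0.1841, 0.346]
eef_rot: [-0.001, 0.643, 0.766, -0.002]
wrist_force: [-10.7, -1.9, 11.9]
opening: 0.263
grasp_force: 59.2
```

```bash
python3 -m pendant '[[[0,6,0,0,0,0,0],[0,12,0,0,0,0,0],[0,18,0,0,0,0,0],[0,24,0,0,0,0,0],[0,27,0,0,0,0,0]]]'
```

```text
time_s: 3.77
eef_pos: [0.5303, 0.211, 0.3468]
eef_rot: [-0.001, 0.642, 0.766, -0.002]
wrist_force: [-11.7, -3.6, 10.8]
opening: 0.257
grasp_force: 59.2
```

```bash
python3 -m pendant '[[[0,2,0,0,0,0,0],[0,4,0,0,0,0,0],[0,4,0,0,0,0,0]]]'; python3 - <<'E'
from h import *
snap("wrist","pics/w2.png")
E
```

```text
time_s: 4.02
eef_pos: [0.5301, 0.2124, 0.3467]
eef_rot: [0.001, 0.643, 0.766, -0.004]
wrist_force: [-10.6, -17.0, 12.6]
opening: 0.258
grasp_force: 59.3
```

View pics/w2.png

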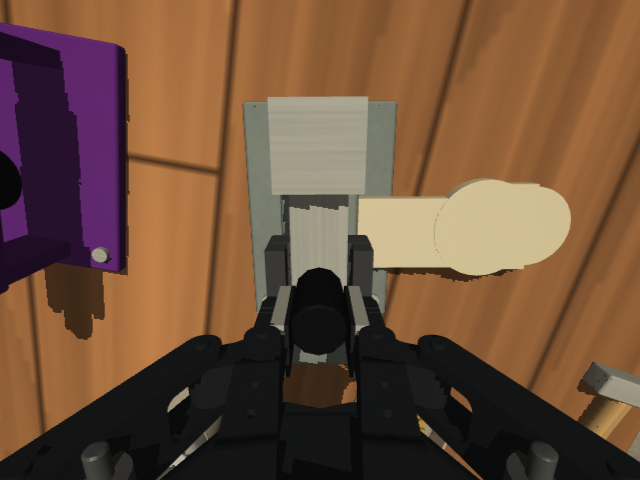

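The view shows the bar running up to the lip edge (row 195) with a shadow on it there. The −17 N in y says the stop is reached. I'll ease up to test whether the bar is trapped.

```bash
python3 -m pendant '[[[0,-2,0,-2,0,0,0],[0,-2,0,-4,0,0,0],[0,-2,0,-6,0,0,0],[0,-2,0,-7,0,0,0],[0,-2,0,-7,0,0,0]]]'
```

```text
time_s: 4.48
eef_pos: [0.5302, 0.2116, 0.3531]
eef_rot: [-0.0, 0.643, 0.766, -0.003]
wrist_force: [-9.2, -7.7, 7.9]
opening: 0.26
grasp_force: 59.9
```

```bash
python3 -m pendant '[[[0,0,0,-1,0,0,0],[0,0,0,-2,0,0,0],[0,0,0,-2,0,0,0]]]'
```

```text
time_s: 4.73
eef_pos: [0.5302, 0.2115, 0.3531]
eef_rot: [-0.001, 0.643, 0.766, -0.003]
wrist_force: [-3.4, -6.9, -4.5]
opening: 0.26
grasp_force: 59.4
```

Force turned negative with the height unchanged, so the bar is trapped under the lip. Release.

```bash
python3 -m pendant '[[[0.4,0,0,1,0,0,0],[1,0,0,1,0,0,0],[1,0,0,1,0,0,0],[1,0,0,1,0,0,0],[1,0,0,1,0,0,0]]]';python3 -m pendant '[[[1,0,0,0,0,0,0],[1,0,0,-20,0,0,0],[1,0,0,-50,0,0,0],[1,0,0,-80,0,0,0],[1,0,0,-80,0,0,0]]]'; python3 - <<'E'
from h import *
snap("wrist","pics/w3.png")
a=snap("scene","pics/s3.png")[200:310,380:520]
cv2.imwrite("pics/s3c.png",cv2.resize(a,None,fx=5,fy=5,interpolation=2)[:,:,::-1])
E
```

```text
time_s: 5.15
eef_pos: [0.5313, 0.213, 0.3541]
eef_rot: [0.0, 0.643, 0.766, 0.0]
wrist_force: [0.4, -0.4, -0.1]
opening: 0.941
grasp_force: 0.0
time_s: 5.57
eef_pos: [0.5324, 0.2133, 0.4408]
eef_rot: [0.004, 0.642, 0.766, 0.004]
wrist_force: [0.5, 0.6, -0.4]
opening: 1.002
grasp_force: 0.0
```

View pics/w3.png

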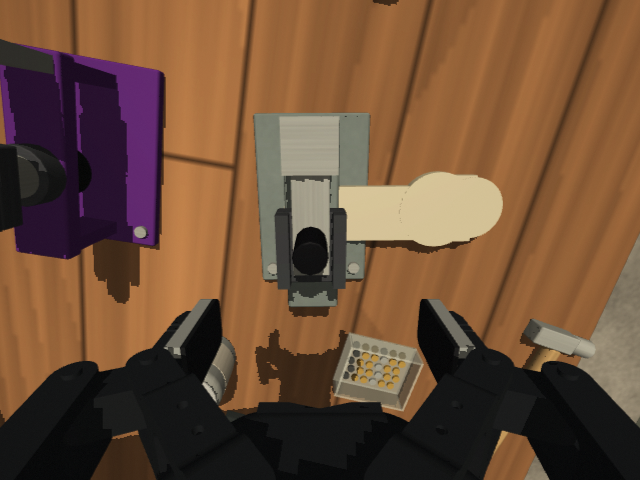

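View pics/s3c.png

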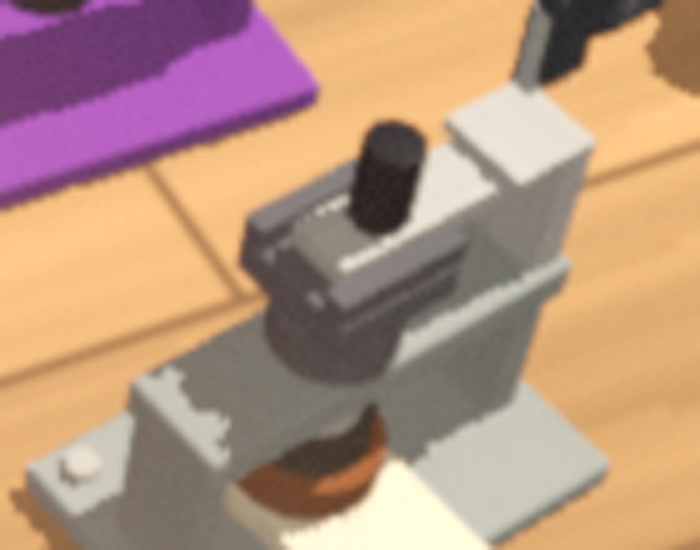

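The pictures show the bar's end under the lip (crop near (480,180)), the knob down and shifted home, and the gripper clear above.

```bash
python3 -c "
from bench import ctrl
print(ctrl.hand_in())"
```

```text
the job is handed in; nothing more can be done
None
```

The loaded press is clamped: its plunger is held down by the keeper bar, which was slid to its stop under the lip. The empty press was not touched, the gripper is clear, and the job was handed in at about 6 s; no verdict came back.

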